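Dial the code wheels of an optics lock box and draw its bolt

TASK

Unlock the grey lock box on the optical table: roll the blue wheel until its five-dot field is squarely on top and the yellow wheel until its two-dot field is, leaving the white wheel between them at its four. Then slide the red bolt all the way across to the far end of its track, on the blue wheel's side, and let go. Be gentle: never load the box, wheels or bolt with more than 20 N, and do not shift the things standing round it.

Things in the scene. Friction and masses are not known exactly. Their poses are not given: they have to be found in the camera images.
- lock_box: grey lock box bolted to the table, 140 (x) by 190 (y) by 55 mm high, flat top. Origin on the table under the middle wheel's axle; x away from the robot, y to the left, z up. Body from x = -88 to 52, y = -95 to 95 mm. Three wheels stand about 37 mm out of its top in a row along y, 38 mm between centres (20 mm gaps); white lines between them mark x = 0. The bolt is in front of them
- blue_axle (a point): the blue wheel's nominal axle centre, 60 mm above the table, at box y = 38 mm; axes as the box's. Worn: the wheel itself rides up to 4.5 mm higher or lower, each by its own amount. Wheel radius 32, width 18 mm; smooth rim, no clicks: rolled by the friction of something pressed on it; resists with 0.16 N m (5 N at the rim), stays where left; yields downwards like a 12 N/mm spring
- white_axle (a point): the white wheel's nominal axle centre, 60 mm above the table, at box y = 0 mm; axes as the box's. Worn: the wheel itself rides up to 4.5 mm higher or lower, each by its own amount. Wheel radius 32, width 18 mm; smooth rim, no clicks: rolled by the friction of something pressed on it; resists with 0.16 N m (5 N at the rim), stays where left; yields downwards like a 12 N/mm spring
- yellow_axle (a point): the yellow wheel's nominal axle centre, 60 mm above the table, at box y = -38 mm; axes as the box's. Worn: the wheel itself rides up to 4.5 mm higher or lower, each by its own amount. Wheel radius 32, width 18 mm; smooth rim, no clicks: rolled by the friction of something pressed on it; resists with 0.16 N m (5 N at the rim), stays where left; yields downwards like a 12 N/mm spring
- wheel_blue (a joint): blue thumbwheel, the left (+y) of three: its turn in rad. Six fields round the rim bear 1 to 6 dots (like a die; dark lines part them); the field with n dots is squarely on top at (n-1)*1.0472. Grows as its top rolls along box +x (away from the robot), to higher numbers; stops at -0.35 and 5.60, so no way round from 6 to 1. Must show 5 (4.189 rad).
- wheel_white (a joint): white thumbwheel, the middle of three: its turn in rad. Six fields round the rim bear 1 to 6 dots (like a die; dark lines part them); the field with n dots is squarely on top at (n-1)*1.0472. Grows as its top rolls along box +x (away from the robot), to higher numbers; stops at -0.35 and 5.60, so no way round from 6 to 1. It already shows 4 (3.142 rad) and must stay so.
- wheel_yellow (a joint): yellow thumbwheel, the right (-y) of three: its turn in rad. Six fields round the rim bear 1 to 6 dots (like a die; dark lines part them); the field with n dots is squarely on top at (n-1)*1.0472. Grows as its top rolls along box +x (away from the robot), to higher numbers; stops at -0.35 and 5.60, so no way round from 6 to 1. Must show 2 (1.047 rad).
- bolt (a joint): travel of the bolt in m: 0 shut as found, 0.024 at its end stop (open), towards the box's +y. It rubs with 4 N and stays where it is left. Pins inside the box block it after about 3 mm unless all three wheels show 5, 4, 2 (it passes up to about 0.25 rad off)
- bolt_knob (a point): centre of the top of the bolt's upright red knob, 16 (x) by 12 (y) mm, 24 mm tall on a 4 mm steel foot (18 by 30 mm), its top 28 mm above the box's top (83 mm above the table); with the bolt shut at box x = -62, y = -12 mm
- lens_post: dark post on a round base, 48 mm wide, 90 mm tall; origin at its underside; bystander, leave alone
- vial: small vial with red cap, 28 mm wide, 60 mm tall; origin at its underside; bystander, leave alone
- driver: screwdriver lying on the table behind the box, 150 mm long; bystander, leave alone
- optic_carton: small cardboard box, 50 by 70 by 40 mm; origin at its underside; bystander, leave alone

How it is judged (in metres and radians):
On the way:
1. blue shows 5, white 4 and yellow 2, the bolt still shut (value of joint wheel_blue between 3.9888 and 4.3888 rad and value of joint wheel_white between 2.9416 and 3.3416 rad and value of joint wheel_yellow between 0.8472 and 1.2472 rad and value of joint bolt below 0.004 m), for 0.2 s.
At the end, for the whole second after the job is handed in: The blue wheel stands at 5, the white at 4, the yellow at 2, each within 0.2 rad, the bolt is drawn at least 21 of its 24 mm and at rest, and the bystanders are within 30 mm of where they stood (value of joint wheel_blue between 3.9888 and 4.3888 rad and value of joint wheel_white between 2.9416 and 3.3416 rad and value of joint wheel_yellow between 0.8472 and 1.2472 rad and value of joint bolt above 0.021 m and velocity of joint bolt between -0.005 and 0.005 m/s and distance of each of lens_post, vial, driver, optic_carton from where it was at the start of the episode below 0.03 m); the robot touches nothing.
It fails at once if the robot loads the lock box, its wheels or bolt with more than 20 N (contact force between any of the fingers, the arm and lock_box above 20 N).
It fails at once if the white wheel is turned more than 0.2 rad from its four (not (value of joint wheel_white between 2.9416 and 3.3416 rad)).
It fails at once if a bystander is shifted by more than 30 mm (distance of any of lens_post, vial, driver, optic_carton from where it was at the start of the episode above 0.03 m).
It also fails if it takes over 64 s, if anything falls off the work surface, if the arm or the gripper's body presses on something with over 40 N, if the wrist force passes 120 N, or if a joint passes its speed limit or range.

ROBOT

A 7-joint arm with a two-finger parallel gripper is mounted at the origin on the work surface. World frame = base frame: x ahead of the robot, y to its left, z up, the work surface at z = 0. Lengths are in m, angles in degrees, forces in N, time in s.
With the tool pointing down it reaches from about 0.425 to 0.825 m from the base axis. Payload 3.6 kg.
Tool frame: the origin (TCP) lies midway between the tips of the shut fingers; the grasp point (between the pads) lies 19 mm behind it; y points along the fingers, z is the direction in which the jaws open and shut, and the axes are right-handed (so a half turn about y gives the same grasp; the last joint's range is limited). The gripper opens to 85 mm and grips with 20 to 120 N. Pads are 22 mm wide; open, the fingers measure 114 mm over their backs; the gripper's body (76 mm by 85 mm) begins 54 mm behind the grasp point. The pads swing forward as they close: fully open they stand 13 mm farther back than shut.
Start: joints at [67.867, 35.231, -0.722, 81.555, 0.464, 63.22, -2.315], TCP at [0.229, -0.608, 0.231] pointing down, gripper open.
Joint ranges: [-178.69, 178.69], [-17.37, 117.87], [-77.05, 75.6], [15.02, 138.74], [-78.02, 258.01], [0.78, 113.62], [-162.83, 162.83]. Speed limits (degrees/s): [159.86, 159.86, 180, 180, 180, 180, 180].

INTERFACE

Orientations are given as [roll, pitch, yaw] about the fixed x, y, z axes, in that order (R = Rz(yaw) Ry(pitch) Rx(roll)).
In Python, from station import ctrl gives the robot as it stands.
- The arm moves only by the shell command python3 -m jog 'ROWS' [FORCE]. ROWS is a JSON object of lists of equal length, an entry for each row: "turn": the turn, a rotation vector about the tool's x, y, z in rad, a list of three; "travel": the shift along the tool's x, y, z in mm, a list of three; "hand": the opening in per cent of the stroke, from 0 (shut) to 100 (fully open). In form: {"turn": [[rx, ry, rz], ...], "travel": [[dx, dy, dz], ...], "hand": [hand, ...]}. A call has 1 to 5 rows; each row is the pose to reach, as a shift and turn from the pose commanded when the call began, along the tool's axes at that moment; what a row does not reach only later rows make up. A row lasts 1/8 s, in which the tool goes at most 62.5 mm and 10.7 degrees, less where a joint would pass 70% of its speed; a pose out of reach is approached as far as the arm can. A call with a gripper value outside its range is refused whole. The fingers move at their own pace and stop on an object; FORCE is the grip in N (left out, the last holds). Time passes only in rows, so rows that repeat a pose let the fingers close. It gives the time, the measured TCP pose, the force and the opening at its end, in the units of the state.
- ctrl.read_state(): the state, without advancing time (a new reading comes with each control period).
- ctrl.snapshot(name): name is "scene" or "top" or "wrist"; returns a dict with "img" (420x560x3 uint8, red, green, blue), "K" (3x3 intrinsics, pixels), "xyz" and "attitude" of the camera in the world; the wrist camera has in their place "tool_from_camera" (4x4, takes a point from camera to tool coordinates, whose origin is the TCP and whose axes are the tool frame's). Camera axes: x right, y down, z forward; pixel columns grow to the right and rows downward; lengths in m; the calibration is good to about 2 mm. A picture is of the moment at which its call begins: read the wrist's pose just before it. There is no depth.
- ctrl.close_job(): hands the job in, once; it reports no verdict.
Trained networks look in a picture, given as the dict that the camera call returned (one of the last four; its "shot" number tells which), for a name from the list of things; names that differ only in an ending like _2 or _b are one class to them, and where a whole thing is asked for, a point or a joint stands for the part that bears it (a point fixed in the world has none). Each returns a list of dicts, best first, with "score" (0 to 1); they miss things now and then, are a little off and sometimes report something else, mostly with a low value. They report only what shows in the picture. A call takes as long as a camera call.
- ctrl.trace(picture, query): "mask" (420x560 bool, what is visible of it) and "xy" ([column, row] in pixels, amid what is visible of it).
The state is a dict: "time": time; "joint_pos": joint angles; "dq": joint speeds; "joint_torque": joint torques, N m; "tool_pos": TCP position; "ee_rot": TCP orientation; "contact_force": force on the tool from outside, world axes, zero at the start; "ft_torque": the same for the moment, N m; "opening": finger opening in m.
Only numpy, scipy, OpenCV 4.12 (cv2) and the standard library are available. Lean on these libraries where they do the work, as an engineer would, in place of code of your own. Each camera call takes 0.05 s, during which the arm holds its last target. There are 200 camera calls.

## Working session

There is one attempt and no reset: what is moved stays moved. The work goes in short steps, Python scripts to look and compute and a shell command to move; the robot and the scene stay as the last step left them, time stands still between calls to the robot, and variables do not carry over. Pictures are saved under pics/ and viewed, about 8 in all and at most 12, crops included, and the job is handed in when it is done.

```bash
ls; mkdir -p pics; cat > h.py <<'E'
from station import ctrl
import numpy as np, cv2
from scipy.spatial.transform import Rotation as R
def save(img,name): cv2.imwrite('pics/'+name,img[:,:,::-1])
E
python3 - <<'E'
from h import *
print(ctrl.read_state())
a=ctrl.snapshot('scene');b=ctrl.snapshot('top')
for p in(a,b): print({k:v for k,v in p.items() if k!='img'})
save(a['img'],'s.png');save(b['img'],'t.png')
for n in ['lock_box','wheel_blue','wheel_white','wheel_yellow','bolt','lens_post','vial','driver','optic_carton']:
  for q in(b,):
    r=ctrl.trace(q,n)
    print(n,[(x['score'],x['xy'],x['mask'].sum()) for x in r[:2]])
E
```

```text
pics
{'time': 0.0, 'joint_pos': array([67.86622721, 35.28752151, -0.72415802, 81.64335862,  0.46378026,
       63.22256324, -2.31405802]), 'dq': array([ 1.15117990e-04, -1.04394792e-02, -3.08256977e-03,  2.19987894e-03,
        5.34847064e-02,  1.31824940e-01,  3.33381777e-02]), 'joint_torque': array([ 1.69016876e-04, -4.69209981e+01,  2.59602936e-01, -1.71030700e+01,
        1.00116438e-02,  9.55385476e-03,  3.53078889e-06]), 'tool_pos': array([ 0.22860018, -0.6076219 ,  0.23014593]), 'ee_rot': array([-9.01505821e+01, -1.25171425e-03, -1.59379127e+02]), 'contact_force': array([0.46115443, 0.15870121, 0.47931222]), 'ft_torque': array([ 0.01053513,  0.04668436, -0.04976865]), 'opening': 0.08529224899680311}
{'K': array([[465.21876191,   0.        , 274.18123901],
       [  0.        , 465.21876191, 203.9500401 ],
       [  0.        ,   0.        ,   1.        ]]), 'xyz': array([1.35017895, 0.01135759, 0.72956801]), 'attitude': array([-130.13371283,   -0.39628218,   88.27332607]), 'shot': 1}
{'K': array([[472.69519964,   0.        , 283.57914463],
       [  0.        , 472.69519964, 215.57331013],
       [  0.        ,   0.        ,   1.        ]]), 'xyz': array([0.44044211, 0.0149918 , 0.8809495 ]), 'attitude': array([-169.11553166,    1.20710361,  -89.88260202]), 'shot': 2}
lock_box [(0.72, [360.5, 237.0], np.int64(8915))]
wheel_blue [(0.77, [339.9, 235.0], np.int64(445))]
wheel_white [(0.93, [357.4, 228.6], np.int64(462))]
wheel_yellow [(0.91, [382.4, 219.2], np.int64(466))]
bolt [(0.66, [359.4, 239.4], np.int64(9186)), (0.6, [377.5, 255.7], np.int64(151))]
lens_post [(0.78, [276.3, 266.9], np.int64(519))]
vial [(0.85, [431.9, 183.4], np.int64(316))]
driver [(0.91, [365.4, 178.2], np.int64(570)), (0.35, [276.5, 267.7], np.int64(463))]
optic_carton [(0.74, [257.8, 194.8], np.int64(1086)), (0.44, [365.8, 181.3], np.int64(742))]
```

```bash
python3 - <<'E'
import cv2
t=cv2.imread('pics/t.png');s=cv2.imread('pics/s.png')
cv2.imwrite('pics/t2.png',cv2.resize(t[140:310,240:460],(776,600),interpolation=cv2.INTER_CUBIC))
E
```

```text
(no output)
```

View pics/t2.png

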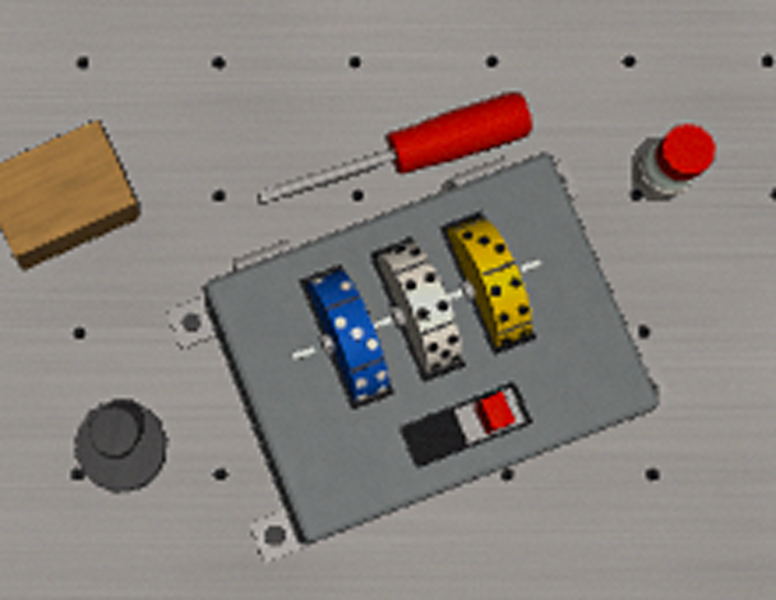

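View pics/s.png

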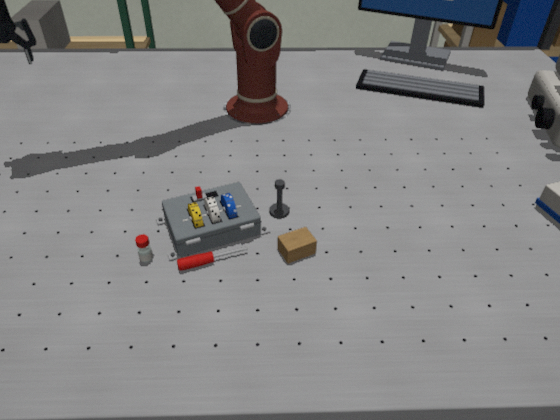

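```bash
cat >> h.py <<'E'
def cam(p,st=None):
    if 'xyz' in p: return R.from_euler('xyz',p['attitude'],degrees=True).as_matrix(),np.array(p['xyz'])
    T=np.array(p['tool_from_camera']);Rt=R.from_euler('xyz',st['ee_rot'],degrees=True).as_matrix()
    return Rt@T[:3,:3],Rt@T[:3,3]+st['tool_pos']
def proj(X,p,c):
    q=(np.atleast_2d(X)-c[1])@c[0]; q=q@np.array(p['K']).T
    return q[:,:2]/q[:,2:]
def b2w(X,pose):
    x,y,a=pose; return np.atleast_2d(X)@R.from_euler('z',a).as_matrix().T+[x,y,0]
def ray(uv,z,p,c):
    d=c[0]@np.linalg.solve(p['K'],[*uv,1]); return c[1]+d*(z-c[1][2])/d[2]
E
python3 - <<'E'
from h import *
from scipy.optimize import least_squares
p=ctrl.snapshot('top');c=cam(p)
uv=np.array([[207,290],[550,155],[657,400],[303,543],[540,263],[295,355]])/3.527+[240,140]
X=np.array([[52,95,55],[52,-95,55],[-88,-95,55],[-88,95,55]])/1000
f=lambda q:(proj(b2w(X,q),p,c)-uv[:4]).ravel()
r=least_squares(f,[.44,-.1,.36]);print(r.x,np.degrees(r.x[2]),r.fun.round(1))
for u in uv: print(ray(u,.055,p,c).round(4))
print('knob',b2w([-.062,-.012,.083],r.x))
w=ctrl.snapshot('wrist');print(np.array(w['tool_from_camera']).round(3),w['K'])
E
```

```text
[ 0.57625207 -0.09821392  0.37131184] 21.274601510240323 [-1.9 -1.7 -0.5 -1.4  1.6  1.7  0.7  1.1]
[0.5872 0.0059 0.055 ]
[ 0.6566 -0.1687  0.055 ]
[ 0.5317 -0.216   0.055 ]
[ 0.4617 -0.0404  0.055 ]
[ 0.6007 -0.1614  0.055 ]
[ 0.5542 -0.0378  0.055 ]
knob [[ 0.5228313  -0.13189211  0.083     ]]
[[-0.     0.95   0.314 -0.08 ]
 [-0.    -0.314  0.95  -0.143]
 [ 1.     0.     0.     0.   ]
 [ 0.     0.     0.     1.   ]] [[323.03309781   0.         277.79746064]
 [  0.         323.03309781 205.83316462]
 [  0.           0.           1.        ]]
```

```bash
python3 -m jog '{"turn":[[0,-0.16,0],[0,-0.32,0],[0,-0.48,0],[0,-0.64,0],[0,-0.8,0]],"travel":[[-50,0,-35],[-100,0,-70],[-150,0,-105],[-200,0,-140],[-250,0,-175]],"hand":[0,0,0,0,0]}'
python3 - <<'E'
from h import *
s=ctrl.read_state();M=R.from_euler('xyz',s['ee_rot'],degrees=True)
d=np.array([.577,-.0985,.195])-s['tool_pos'];print(M.inv().apply(d)*1000, s['ee_rot'])
print((M.inv()*R.from_euler('xyz',[-90,0,-69],degrees=True)).as_rotvec())
E
```

```text
time: 1.27
tool_pos: [0.4023, -0.355, 0.2318]
ee_rot: [-89.9, -0.0, -113.3]
contact_force: [0.9, 0.0, 0.3]
opening: -0.0001
[-304.69759778   36.69479013   59.18049961] [-8.99340359e+01 -2.43978105e-02 -1.13257739e+02]
[-0.00092901 -0.77244292  0.00084909]
```

```bash
python3 -m jog '{"turn":[[0,-0.155,0],[0,-0.31,0],[0,-0.465,0],[0,-0.62,0],[0,-0.77,0]],"travel":[[-60,8,12],[-120,16,24],[-180,24,36],[-240,32,48],[-304,37,60]],"hand":[0,0,0,0,0]}'
python3 -m jog '{"turn":[[0,0,0]],"travel":[[0,0,0]],"hand":[0]}'
python3 - <<'E'
from h import *
s=ctrl.read_state();w=ctrl.snapshot('wrist');print(s['contact_force'])
save(cv2.resize(w['img'],(800,600),interpolation=cv2.INTER_CUBIC),'w1.png')
np.save('w1.npy',dict(w=w,s=s),allow_pickle=True)
E
```

```text
time: 1.9
tool_pos: [0.5771, -0.1031, 0.1944]
ee_rot: [-90.0, -0.0, -69.2]
contact_force: [1.1, -0.6, -0.6]
opening: -0.0
time: 2.02
tool_pos: [0.5785, -0.0965, 0.1946]
ee_rot: [-89.8, 0.3, -68.8]
contact_force: [-0.1, -0.0, -0.2]
opening: 0.0001
[-0.14567525 -0.01325802 -0.1965135 ]
```

View pics/w1.png

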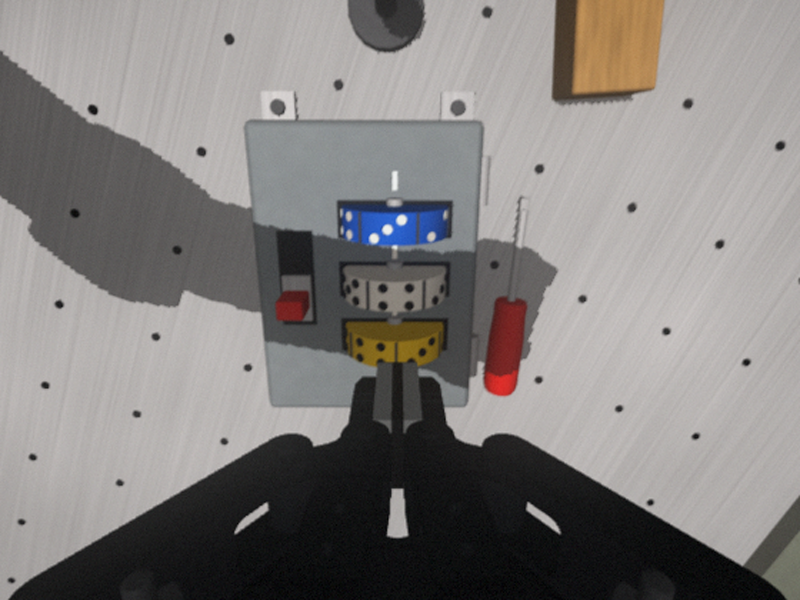

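```bash
python3 - <<'E'
from h import *
from scipy.optimize import least_squares
d=np.load('w1.npy',allow_pickle=True).item();p,s=d['w'],d['s'];c=cam(p,s)
uv=np.array([[246,122],[482,122],[468,405],[268,405]])*.7
X=np.array([[-88,95,55],[52,95,55],[52,-95,55],[-88,-95,55]])/1000
r=least_squares(lambda q:(proj(b2w(X,q),p,c)-uv).ravel(),[.577,-.1,.36]);print(r.x,np.degrees(r.x[2]),r.fun.round(1))
print('axle axes px800', (proj(b2w([[0,.065,.055],[-.062,-.012,.083]],r.x),p,c)/.7).round())
# overlay dividers for blue phi=2.094 and yellow 2.62
im=cv2.resize(p['img'],None,fx=4,fy=4,interpolation=cv2.INTER_CUBIC)
for y0,phi,col in((.038,2.094,(255,0,0)),(0,3.1416,(0,255,0)),(-.038,2.618,(255,0,255))):
  for n in range(6):
    a=phi-(n+.5)*1.0472   # angle of divider from top toward +x
    if np.cos(a)<.25: continue
    P=[[.032*np.sin(a),y0+e,.06+.032*np.cos(a)] for e in(-.009,.009)]
    q=(proj(b2w(P,r.x),p,c)*4).astype(int); cv2.line(im,tuple(map(int,q[0])),tuple(map(int,q[1])),col,1)
im=im[130*4:260*4,220*4:330*4]
save(cv2.resize(im,None,fx=1.15,fy=1.15),'ov.png')
print(b2w([[0,.038,.092],[0,-.038,.092]],r.x), s['tool_pos'],s['ee_rot'])
E
```

```text
[ 0.57828402 -0.09901803  0.36561715] 20.948319605100508 [-3.  -2.   2.5 -1.1  0.1  2.8  0.4  2.5]
axle axes px800 [[395. 174.]
 [289. 311.]]
[[ 0.56469804 -0.06352971  0.092     ]
 [ 0.59187    -0.13450636  0.092     ]] [ 0.57852382 -0.09652813  0.19456377] [-89.76180948   0.25265485 -68.7928522 ]
```

View pics/ov.png

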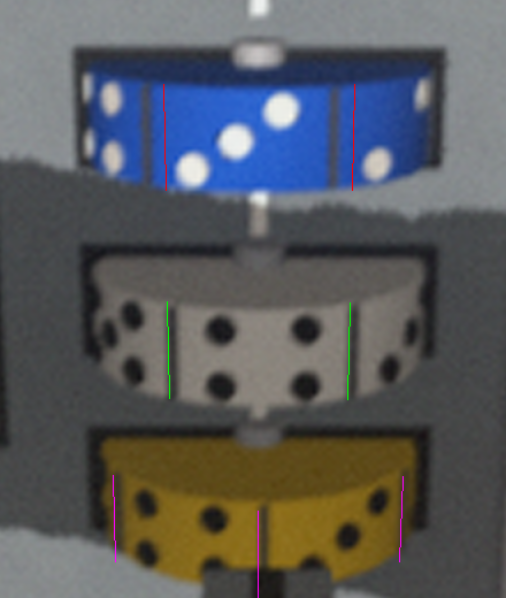

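```bash
cat > st.py <<'E'
from h import *
pose=(.5791,-.0987,.3656)
s=ctrl.read_state();M=R.from_euler('xyz',s['ee_rot'],degrees=True)
b=R.from_euler('z',-pose[2]).apply(s['tool_pos']-[pose[0],pose[1],0])*1000
print('box mm',b.round(2),'F',s['contact_force'].round(2),'t',s['time'],'rot',s['ee_rot'].round(2),'err',(M.inv()*R.from_euler('xyz',[-90,0,-69.05],degrees=True)).as_rotvec().round(4))
E
python3 -m jog '{"turn":[[0,0,0],[0,0,0],[0,0,0],[0,0,0],[0,0,0]],"travel":[[-18,20,-5],[-36,50,-11],[-36,90,-11],[-36,94,-11],[-36,94,-11]],"hand":[0,0,0,0,0]}' ; python3 st.py
```

```text
time: 2.7
tool_pos: [0.5537, -0.0756, 0.1013]
ee_rot: [-90.0, -0.1, -69.6]
contact_force: [-0.5, -0.3, 0.3]
opening: -0.0002
box mm [-15.47  30.66 101.32] F [-0.5  -0.27  0.29] t 2.7 rot [-8.996e+01 -6.000e-02 -6.956e+01] err [-0.0008 -0.0088  0.0011]
```

```bash
python3 -m jog '{"turn":[[0,0,0],[0,0,0]],"travel":[[0,0,0],[0,0,0]],"hand":[0,0]}' >/dev/null; python3 st.py
```

```text
box mm [-14.8  31.5 101.8] F [ 0.64  0.93 -0.36] t 2.95 rot [-8.987e+01 -7.000e-02 -6.946e+01] err [-0.0022 -0.0072  0.0012]
```

```bash
python3 -m jog '{"turn":[[0,-0.007,0],[0,-0.007,0],[0,-0.007,0]],"travel":[[-6.5,3,3.8],[-6.5,3,3.8],[-6.5,3,3.8]],"hand":[0,0,0]}' >/dev/null; python3 st.py
python3 - <<'E'
from h import *
s=ctrl.read_state();w=ctrl.snapshot('wrist')
save(cv2.resize(w['img'][40:300,130:430],(690,598),interpolation=cv2.INTER_CUBIC),'w2.png')
E
```

```text
box mm [-11.57  38.78  97.52] F [-0.25 -0.17 -0.2 ] t 3.325 rot [-90.01   0.   -69.  ] err [ 0.0001  0.0009 -0.0001]
```

View pics/w2.png

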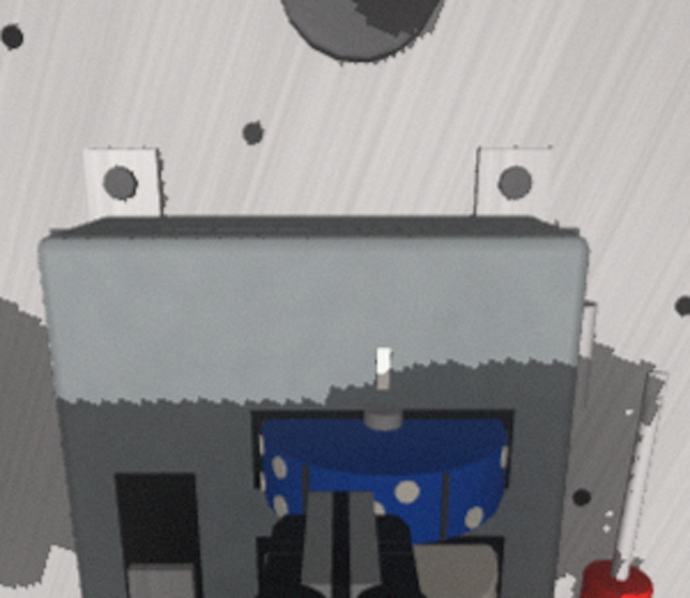

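```bash
for i in 1; do python3 -m jog '{"turn":[[0,0,0],[0,0,0]],"travel":[[0,0,0],[0,1,0]],"hand":[0,0]}' >/dev/null; python3 st.py
python3 -m jog '{"turn":[[0,0,0],[0,0,0]],"travel":[[0,0.5,0],[0,1,0]],"hand":[0,0]}' >/dev/null; python3 st.py; done
```

```text
box mm [-11.62  38.41  96.58] F [-0.56 -0.7  -0.12] t 3.625 rot [-8.999e+01 -1.000e-02 -6.904e+01] err [-0.0002  0.0002  0.0001]
box mm [-11.68  38.53  95.48] F [ 0.74 -0.06 -0.05] t 3.875 rot [-9.000e+01  1.000e-02 -6.903e+01] err [ 0.      0.0003 -0.0001]
```

```bash
python3 -m jog '{"turn":[[0,0,0],[0,0,0]],"travel":[[0,0.5,0],[0,0.5,0]],"hand":[0,0]}' >/dev/null; python3 st.py
python3 -m jog '{"turn":[[0,0,0],[0,0,0]],"travel":[[0,0.5,0],[0,0.5,0]],"hand":[0,0]}' >/dev/null; python3 st.py
```

```text
box mm [-11.68  38.57  94.99] F [0.37 0.29 0.2 ] t 4.125 rot [-9.000e+01  1.000e-02 -6.903e+01] err [ 0.      0.0004 -0.0001]
box mm [-11.66  38.57  94.52] F [-0.96  0.06  0.65] t 4.375 rot [-90.     0.   -69.03] err [ 0.      0.0004 -0.0001]
```

```bash
python3 -m jog '{"turn":[[0,0,0],[0,0,0]],"travel":[[0,0.5,0],[0,0.5,0]],"hand":[0,0]}' >/dev/null; python3 st.py

```

```text
box mm [-11.68  38.57  94.02] F [ 0.44 -0.67 -0.28] t 4.625 rot [-90.     0.   -69.03] err [ 0.0001  0.0004 -0.0001]
```

```bash
python3 -m jog '{"turn":[[0,0,0],[0,0,0]],"travel":[[0,0.5,0],[0,0.5,0]],"hand":[0,0]}' >/dev/null; python3 st.py

```

```text
box mm [-11.68  38.57  93.52] F [-0.12  0.66  0.69] t 4.875 rot [-9.000e+01  1.000e-02 -6.903e+01] err [ 0.      0.0004 -0.0001]
```

Still free; continue with a stop condition in the shell (each move typed).

```bash
echo 'import sys;from station import ctrl;sys.exit(ctrl.read_state()["contact_force"][2]>3)' > free.py
python3 free.py && python3 -m jog '{"turn":[[0,0,0],[0,0,0]],"travel":[[0,0.5,0],[0,0.5,0]],"hand":[0,0]}' >/dev/null; python3 st.py
python3 free.py && python3 -m jog '{"turn":[[0,0,0],[0,0,0]],"travel":[[0,0.5,0],[0,0.5,0]],"hand":[0,0]}' >/dev/null; python3 st.py
python3 free.py && python3 -m jog '{"turn":[[0,0,0],[0,0,0]],"travel":[[0,0.5,0],[0,0.5,0]],"hand":[0,0]}' >/dev/null; python3 st.py
python3 free.py && python3 -m jog '{"turn":[[0,0,0],[0,0,0]],"travel":[[0,0.5,0],[0,0.5,0]],"hand":[0,0]}' >/dev/null; python3 st.py
python3 free.py && python3 -m jog '{"turn":[[0,0,0],[0,0,0]],"travel":[[0,0.5,0],[0,0.5,0]],"hand":[0,0]}' >/dev/null; python3 st.py
python3 free.py && python3 -m jog '{"turn":[[0,0,0],[0,0,0]],"travel":[[0,0.5,0],[0,0.5,0]],"hand":[0,0]}' >/dev/null; python3 st.py
python3 free.py && python3 -m jog '{"turn":[[0,0,0],[0,0,0]],"travel":[[0,0.5,0],[0,0.5,0]],"hand":[0,0]}' >/dev/null; python3 st.py
python3 free.py && python3 -m jog '{"turn":[[0,0,0],[0,0,0]],"travel":[[0,0.5,0],[0,0.5,0]],"hand":[0,0]}' >/dev/null; python3 st.py
```

```text
box mm [-11.68  38.57  93.52] F [-0.12  0.66  0.69] t 4.875 rot [-9.000e+01  1.000e-02 -6.903e+01] err [ 0.      0.0004 -0.0001]
box mm [-11.68  38.57  93.52] F [-0.12  0.66  0.69] t 4.875 rot [-9.000e+01  1.000e-02 -6.903e+01] err [ 0.      0.0004 -0.0001]
box mm [-11.68  38.57  93.52] F [-0.12  0.66  0.69] t 4.875 rot [-9.000e+01  1.000e-02 -6.903e+01] err [ 0.      0.0004 -0.0001]
box mm [-11.68  38.57  93.52] F [-0.12  0.66  0.69] t 4.875 rot [-9.000e+01  1.000e-02 -6.903e+01] err [ 0.      0.0004 -0.0001]
box mm [-11.68  38.57  93.52] F [-0.12  0.66  0.69] t 4.875 rot [-9.000e+01  1.000e-02 -6.903e+01] err [ 0.      0.0004 -0.0001]
box mm [-11.68  38.57  93.52] F [-0.12  0.66  0.69] t 4.875 rot [-9.000e+01  1.000e-02 -6.903e+01] err [ 0.      0.0004 -0.0001]
box mm [-11.68  38.57  93.52] F [-0.12  0.66  0.69] t 4.875 rot [-9.000e+01  1.000e-02 -6.903e+01] err [ 0.      0.0004 -0.0001]
box mm [-11.68  38.57  93.52] F [-0.12  0.66  0.69] t 4.875 rot [-9.000e+01  1.000e-02 -6.903e+01] err [ 0.      0.0004 -0.0001]False
False
False
False
False
False
False
False
```

```bash
echo 'import sys;from station import ctrl;sys.exit(int(ctrl.read_state()["contact_force"][2]>3))' > free.py
python3 free.py && python3 -m jog '{"turn":[[0,0,0],[0,0,0]],"travel":[[0,0.5,0],[0,0.5,0]],"hand":[0,0]}' >/dev/null; python3 st.py
python3 free.py && python3 -m jog '{"turn":[[0,0,0],[0,0,0]],"travel":[[0,0.5,0],[0,0.5,0]],"hand":[0,0]}' >/dev/null; python3 st.py
python3 free.py && python3 -m jog '{"turn":[[0,0,0],[0,0,0]],"travel":[[0,0.5,0],[0,0.5,0]],"hand":[0,0]}' >/dev/null; python3 st.py
python3 free.py && python3 -m jog '{"turn":[[0,0,0],[0,0,0]],"travel":[[0,0.5,0],[0,0.5,0]],"hand":[0,0]}' >/dev/null; python3 st.py
python3 free.py && python3 -m jog '{"turn":[[0,0,0],[0,0,0]],"travel":[[0,0.5,0],[0,0.5,0]],"hand":[0,0]}' >/dev/null; python3 st.py
python3 free.py && python3 -m jog '{"turn":[[0,0,0],[0,0,0]],"travel":[[0,0.5,0],[0,0.5,0]],"hand":[0,0]}' >/dev/null; python3 st.py
python3 free.py && python3 -m jog '{"turn":[[0,0,0],[0,0,0]],"travel":[[0,0.5,0],[0,0.5,0]],"hand":[0,0]}' >/dev/null; python3 st.py
python3 free.py && python3 -m jog '{"turn":[[0,0,0],[0,0,0]],"travel":[[0,0.5,0],[0,0.5,0]],"hand":[0,0]}' >/dev/null; python3 st.py
```

```text
box mm [-11.66  38.59  93.01] F [ 0.54  0.24 -0.12] t 5.125 rot [-9.000e+01  1.000e-02 -6.903e+01] err [ 0.      0.0004 -0.0001]
box mm [-11.66  38.59  92.52] F [ 0.26 -0.61 -0.09] t 5.375 rot [-9.000e+01  1.000e-02 -6.903e+01] err [ 0.      0.0004 -0.0001]
box mm [-11.67  38.58  92.02] F [-0.59 -0.85  0.03] t 5.625 rot [-9.000e+01  1.000e-02 -6.903e+01] err [ 0.      0.0004 -0.0001]
box mm [-11.67  38.58  91.5 ] F [ 0.04 -0.84 -0.33] t 5.875 rot [-9.000e+01  1.000e-02 -6.902e+01] err [ 0.0001  0.0004 -0.0001]
box mm [-11.66  38.56  91.  ] F [-0.   -0.39  0.01] t 6.125 rot [-90.     0.   -69.03] err [ 0.      0.0004 -0.0001]
box mm [-11.65  38.58  90.51] F [-0.34 -0.21  0.33] t 6.375 rot [-9.000e+01  1.000e-02 -6.903e+01] err [ 0.      0.0004 -0.0001]
box mm [-11.59  38.53  90.2 ] F [-0.3  -0.67  0.72] t 6.625 rot [-8.999e+01 -1.000e-02 -6.903e+01] err [-0.0001  0.0004  0.0001]
box mm [-11.54  38.55  89.87] F [0.38 0.74 3.66] t 6.875 rot [-8.998e+01 -1.000e-02 -6.903e+01] err [-0.0003  0.0004  0.0002]
```

```bash
python3 -m jog '{"turn":[[0,0,0],[0,0,0],[0,0,0],[0,0,0]],"travel":[[0,0.6,0],[0,1.2,0],[0,1.2,3],[0,1.2,6]],"hand":[0,0,0,0]}' >/dev/null; python3 st.py
python3 -m jog '{"turn":[[0,0,0],[0,0,0]],"travel":[[0,0,3],[0,0,6]],"hand":[0,0]}' >/dev/null; python3 st.py
```

```text
box mm [-8.88 38.45 88.99] F [-7.11 -1.87 13.49] t 7.375 rot [-9.042e+01 -2.000e-02 -6.908e+01] err [ 0.0073 -0.0005  0.0003]
box mm [-1.56 38.49 89.45] F [-5.38 -1.25 12.46] t 7.625 rot [-9.024e+01 -3.000e-02 -6.906e+01] err [ 0.0042 -0.0001  0.0006]
```

```bash
python3 -m jog '{"turn":[[0,0,0],[0,0,0],[0,0,0]],"travel":[[0,0,4],[0,0,8],[0,0,12]],"hand":[0,0,0]}' >/dev/null; python3 st.py
python3 -m jog '{"turn":[[0,0,0]],"travel":[[0,0,0]],"hand":[0]}' >/dev/null; python3 st.py
python3 -m jog '{"turn":[[0,0,0],[0,0,0],[0,0,0],[0,0,0]],"travel":[[0,-5,0],[0,-8,0],[-10,-40,0],[-10,-80,0]],"hand":[0,0,0,0]}' >/dev/null;python3 -m jog '{"turn":[[0,0,0],[0,0,0]],"travel":[[-10,-20,0],[-10,-20,0]],"hand":[0,0]}' >/dev/null; python3 st.py
python3 - <<'E'
from h import *
s=ctrl.read_state();w=ctrl.snapshot('wrist');np.save('w2.npy',dict(w=w,s=s),allow_pickle=True)
save(cv2.resize(w['img'][70:300,150:420],(702,598),interpolation=cv2.INTER_CUBIC),'w3.png')
E
```

```text
box mm [10.75 38.5  89.26] F [-3.55 -0.7   8.71] t 8.0 rot [-9.021e+01 -3.000e-02 -6.905e+01] err [ 0.0036 -0.0001  0.0005]
box mm [11.49 38.51 89.12] F [-2.87 -0.82  9.09] t 8.125 rot [-9.012e+01 -3.000e-02 -6.904e+01] err [0.0021 0.0002 0.0005]
box mm [ 13.63  59.32 189.79] F [ 0.49 -0.5  -1.1 ] t 8.875 rot [-8.979e+01 -4.000e-02 -6.893e+01] err [-0.0037  0.002   0.0007]
```

View pics/w3.png

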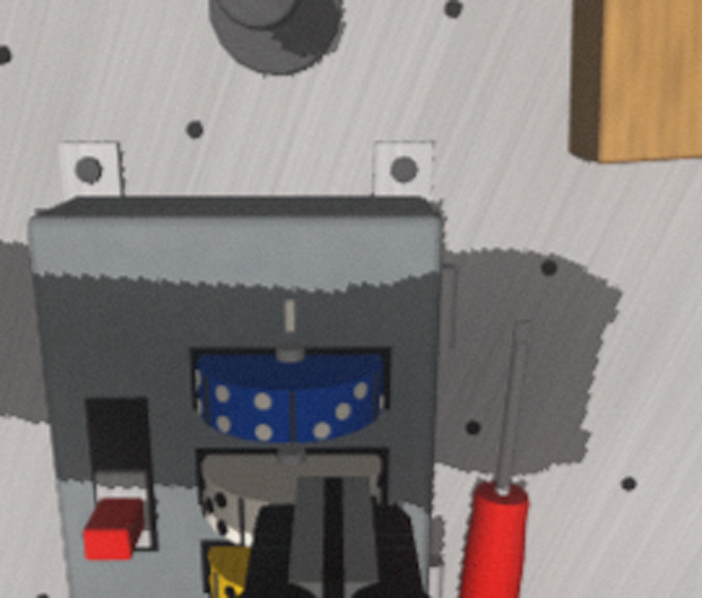

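```bash
cat > ang.py <<'E'
from h import *
from scipy.optimize import brentq
pose=(.5791,-.0987,.3656)
def ang(p,s,col,y0,zc,x0px=None):
    """angle from top (toward +x) of rim line crossing full-image column col; x0px: measured (col,y,z box) of x=0 mark for bias"""
    c=cam(p,s); ps=pose
    if x0px:
        g=lambda e: proj(b2w([e,x0px[1],x0px[2]],ps),p,c)[0,0]-x0px[0]
        e=brentq(g,-.02,.02)
    else: e=0
    f=lambda a: proj(b2w([e+.032*np.sin(a),y0,zc+.032*np.cos(a)],ps),p,c)[0,0]-col
    return brentq(f,-1.2,1.2),e
E
python3 - <<'E'
from ang import *
d=np.load('w2.npy',allow_pickle=True).item()
a,e=ang(d['w'],d['s'],150+293.5/2.6,.038,.0582,(150+290/2.6,.065,.055));print('blue',2.5*1.0472+a,e)
a,e=ang(d['w'],d['s'],150+293.5/2.6,.038,.0582);print('blue nobias',2.5*1.0472+a,e)
d=np.load('w1.npy',allow_pickle=True).item()
for n,y,c in(('b',.038,(146,334)),('w',0,(173,354)),('y',-.038,(263,))):
  for k in c: print(n,k,ang(d['w'],d['s'],220+k/4.6,y,.06,(395*.7,.065,.055)))
E
```

```text
blue 2.689350498596887 -0.000625379231739479
blue nobias 2.669818300044577 0
b 146 (-0.6496081982060403, -0.0008810679343092907)
b 334 (0.4034194548280161, -0.0008810679343092907)
w 173 (-0.4930565651889901, -0.0008810679343092907)
w 354 (0.5583657182977073, -0.0008810679343092907)
y 263 (0.02918620160980578, -0.0008810679343092907)
```

```bash
python3 -m jog '{"turn":[[0,0,0],[0,0,0],[0,0,0],[0,0,0],[0,0,0]],"travel":[[10,30,-12],[21,60,-25.5],[21,90,-25.5],[21,94,-25.5],[21,94,-25.5]],"hand":[0,0,0,0,0]}' >/dev/null;python3 -m jog '{"turn":[[0,0,0],[0,0,0]],"travel":[[0,0,0],[0,0,0]],"hand":[0,0]}' >/dev/null; python3 st.py
```

```text
box mm [-12.42  37.45  95.35] F [ 0.89 -0.37 -0.45] t 9.8 rot [-8.989e+01 -5.000e-02 -6.901e+01] err [-0.0019  0.0006  0.0008]
```

```bash
python3 -m jog '{"turn":[[0,0,0],[0,0,0],[0,0,0]],"travel":[[0,4,0],[0,5.5,0],[0,5.5,0]],"hand":[0,0,0]}' >/dev/null; python3 st.py
```

```text
box mm [-12.82  37.41  89.5 ] F [-1.   -0.59  3.69] t 10.175 rot [-8.996e+01 -3.000e-02 -6.903e+01] err [-0.0007  0.0003  0.0006]
```

```bash
python3 -m jog '{"turn":[[0,0,0],[0,0,0],[0,0,0],[0,0,0],[0,0,0]],"travel":[[0,0.6,0],[0,1.1,0],[0,1.1,4],[0,1.1,8],[0,1.1,12]],"hand":[0,0,0,0,0]}' >/dev/null; python3 st.py
python3 -m jog '{"turn":[[0,0,0],[0,0,0],[0,0,0],[0,0,0]],"travel":[[0,0,4],[0,0,8],[0,0,12.5],[0,0,12.5]],"hand":[0,0,0,0]}' >/dev/null; python3 st.py
python3 -m jog '{"turn":[[0,0,0],[0,0,0],[0,0,0],[0,0,0]],"travel":[[0,-5,0],[0,-7,-12],[0,-7,-24.5],[0,-7,-24.5]],"hand":[0,0,0,0]}' >/dev/null; python3 st.py
```

```text
box mm [-3.3  37.38 89.25] F [-5.32 -1.18 14.28] t 10.8 rot [-9.027e+01 -5.000e-02 -6.907e+01] err [ 0.0047 -0.0004  0.0009]
box mm [10.89 37.45 89.06] F [-2.94 -0.34 10.6 ] t 11.3 rot [-9.007e+01 -5.000e-02 -6.904e+01] err [0.0012 0.0003 0.0009]
box mm [-15.26  37.19  94.32] F [-0.3   0.44 -0.29] t 11.8 rot [-9.014e+01  1.000e-02 -6.910e+01] err [ 0.0025 -0.0008 -0.0002]
```

```bash
python3 -m jog '{"turn":[[0,0,0],[0,0,0],[0,0,0]],"travel":[[0,3,0],[0,5.8,0],[0,5.8,0]],"hand":[0,0,0]}' >/dev/null; python3 st.py
```

```text
box mm [-12.63  37.52  89.44] F [-1.28  0.28  4.98] t 12.175 rot [-8.997e+01 -2.000e-02 -6.901e+01] err [-0.0005  0.0006  0.0004]
```

```bash
python3 -m jog '{"turn":[[0,0,0],[0,0,0],[0,0,0],[0,0,0],[0,0,0]],"travel":[[0,0.5,0],[0,0.9,0],[0,0.9,4],[0,0.9,8],[0,0.9,12]],"hand":[0,0,0,0,0]}' >/dev/null; python3 st.py
python3 -m jog '{"turn":[[0,0,0],[0,0,0],[0,0,0],[0,0,0]],"travel":[[0,0,4],[0,0,8],[0,0,12.5],[0,0,12.5]],"hand":[0,0,0,0]}' >/dev/null; python3 st.py
python3 -m jog '{"turn":[[0,0,0],[0,0,0],[0,0,0],[0,0,0]],"travel":[[0,-5,0],[0,-20,-6],[-10,-60,-12],[-22,-100,-12]],"hand":[0,0,0,0]}' >/dev/null;python3 -m jog '{"turn":[[0,0,0],[0,0,0],[0,0,0]],"travel":[[0,0,0],[0,0,0],[0,0,0]],"hand":[0,0,0]}' >/dev/null; python3 st.py
python3 - <<'E'
from h import *
s=ctrl.read_state();w=ctrl.snapshot('wrist');np.save('w3.npy',dict(w=w,s=s),allow_pickle=True)
save(cv2.resize(w['img'][130:280,200:360],(640,600),interpolation=cv2.INTER_CUBIC),'w4.png')
E
```

```text
box mm [-2.85 37.51 89.36] F [-6.06 -1.16 13.43] t 12.8 rot [-9.025e+01 -5.000e-02 -6.905e+01] err [ 0.0043 -0.      0.0008]
box mm [11.13 37.59 89.12] F [-3.2  -0.54  9.08] t 13.3 rot [-9.007e+01 -4.000e-02 -6.902e+01] err [0.0013 0.0006 0.0007]
box mm [ -1.75  59.17 186.79] F [-0.95 -0.58  0.01] t 14.175 rot [-9.015e+01  4.000e-02 -6.908e+01] err [ 0.0027 -0.0005 -0.0008]
```

View pics/w4.png

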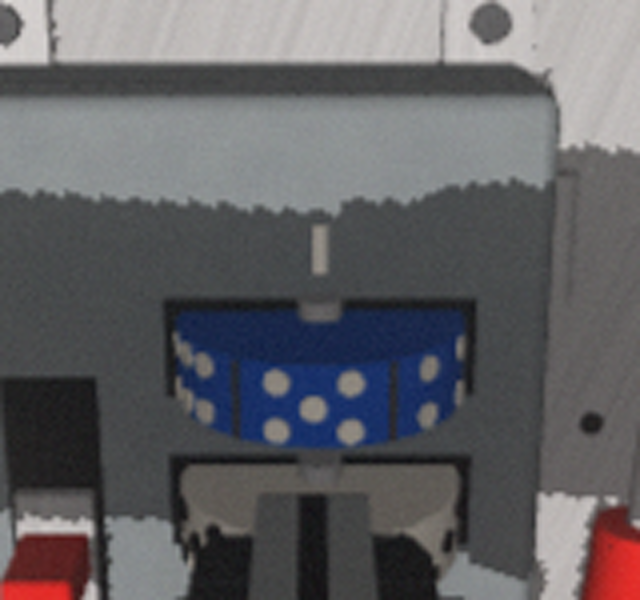

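```bash
python3 - <<'E'
from ang import *
d=np.load('w3.npy',allow_pickle=True).item()
for b in((200+320/4,.065,.055),None):
  l,_=ang(d['w'],d['s'],200+235/4,.038,.0582,b);r,e=ang(d['w'],d['s'],200+392/4,.038,.0582,b)
  print(l,r,4.189+(l+r)/2,e)
E
```

```text
-0.5769208721301864 0.4731602173919653 4.13711967263089 -0.00045599223396801657
-0.5947157947787495 0.4567515114287717 4.120017858325011 0
```

```bash
python3 -m jog '{"turn":[[0,0,0],[0,0,0],[0,0,0],[0,0,0],[0,0,0]],"travel":[[48,0,7],[97,10,14],[97,50,14],[97,84,14],[97,86,14]],"hand":[0,0,0,0,0]}' >/dev/null;python3 -m jog '{"turn":[[0,0,0],[0,0,0],[0,0,0]],"travel":[[0,0,0],[0,0,0],[0,0,0]],"hand":[0,0,0]}' >/dev/null; python3 st.py
```

```text
box mm [ 14.08 -37.74 103.41] F [-0.67 -0.17 -0.17] t 15.225 rot [-8.988e+01 -7.000e-02 -6.903e+01] err [-0.0021  0.0004  0.0013]
```

```bash
python3 -m jog '{"turn":[[0,0,0],[0,0,0],[0,0,0]],"travel":[[0,4,-1],[0,5,-1],[0,5,-1]],"hand":[0,0,0]}' >/dev/null; python3 st.py
for k in 1; do
python3 free.py && python3 -m jog '{"turn":[[0,0,0],[0,0,0]],"travel":[[0,0.5,0],[0,0.5,0]],"hand":[0,0]}' >/dev/null; python3 st.py
python3 free.py && python3 -m jog '{"turn":[[0,0,0],[0,0,0]],"travel":[[0,0.5,0],[0,0.5,0]],"hand":[0,0]}' >/dev/null; python3 st.py
python3 free.py && python3 -m jog '{"turn":[[0,0,0],[0,0,0]],"travel":[[0,0.5,0],[0,0.5,0]],"hand":[0,0]}' >/dev/null; python3 st.py
python3 free.py && python3 -m jog '{"turn":[[0,0,0],[0,0,0]],"travel":[[0,0.5,0],[0,0.5,0]],"hand":[0,0]}' >/dev/null; python3 st.py
python3 free.py && python3 -m jog '{"turn":[[0,0,0],[0,0,0]],"travel":[[0,0.5,0],[0,0.5,0]],"hand":[0,0]}' >/dev/null; python3 st.py
python3 free.py && python3 -m jog '{"turn":[[0,0,0],[0,0,0]],"travel":[[0,0.5,0],[0,0.5,0]],"hand":[0,0]}' >/dev/null; python3 st.py
python3 free.py && python3 -m jog '{"turn":[[0,0,0],[0,0,0]],"travel":[[0,0.5,0],[0,0.5,0]],"hand":[0,0]}' >/dev/null; python3 st.py
python3 free.py && python3 -m jog '{"turn":[[0,0,0],[0,0,0]],"travel":[[0,0.5,0],[0,0.5,0]],"hand":[0,0]}' >/dev/null; python3 st.py
done
```

```text
box mm [ 12.23 -37.38  96.87] F [ 0.05 -0.17  0.43] t 15.6 rot [-9.002e+01  1.000e-02 -6.903e+01] err [ 0.0003  0.0004 -0.0003]
box mm [ 12.42 -37.42  96.52] F [-0.36  0.36 -0.35] t 15.85 rot [-9.000e+01  1.000e-02 -6.903e+01] err [-0.0001  0.0004 -0.0001]
box mm [ 12.36 -37.41  96.02] F [ 0.1  -0.17  0.17] t 16.1 rot [-90.     0.   -69.02] err [ 0.      0.0005 -0.0001]
box mm [ 12.34 -37.42  95.5 ] F [ 0.16  0.36 -0.14] t 16.35 rot [-9.001e+01  1.000e-02 -6.903e+01] err [ 0.0001  0.0003 -0.0001]
box mm [ 12.33 -37.42  94.97] F [0.65 0.01 0.16] t 16.6 rot [-9.001e+01  1.000e-02 -6.903e+01] err [ 0.0001  0.0004 -0.0001]
box mm [ 12.36 -37.41  94.5 ] F [-0.27 -0.14 -0.21] t 16.85 rot [-9.000e+01  1.000e-02 -6.902e+01] err [ 0.      0.0004 -0.0001]
box mm [ 12.35 -37.4   94.  ] F [-0.16 -1.09  0.49] t 17.1 rot [-9.000e+01  1.000e-02 -6.903e+01] err [ 0.0001  0.0004 -0.0001]
box mm [ 12.36 -37.41  93.51] F [-0.12  0.16  0.46] t 17.35 rot [-90.     0.   -69.02] err [ 0.      0.0005 -0.0001]
box mm [ 12.36 -37.4   92.99] F [0.06 0.34 0.76] t 17.6 rot [-9.000e+01  1.000e-02 -6.903e+01] err [ 0.      0.0004 -0.0001]
```

```bash

python3 free.py && python3 -m jog '{"turn":[[0,0,0],[0,0,0]],"travel":[[0,0.5,0],[0,0.5,0]],"hand":[0,0]}' >/dev/null; python3 st.py
python3 free.py && python3 -m jog '{"turn":[[0,0,0],[0,0,0]],"travel":[[0,0.5,0],[0,0.5,0]],"hand":[0,0]}' >/dev/null; python3 st.py
python3 free.py && python3 -m jog '{"turn":[[0,0,0],[0,0,0]],"travel":[[0,0.5,0],[0,0.5,0]],"hand":[0,0]}' >/dev/null; python3 st.py
python3 free.py && python3 -m jog '{"turn":[[0,0,0],[0,0,0]],"travel":[[0,0.5,0],[0,0.5,0]],"hand":[0,0]}' >/dev/null; python3 st.py
python3 free.py && python3 -m jog '{"turn":[[0,0,0],[0,0,0]],"travel":[[0,0.5,0],[0,0.5,0]],"hand":[0,0]}' >/dev/null; python3 st.py
python3 free.py && python3 -m jog '{"turn":[[0,0,0],[0,0,0]],"travel":[[0,0.5,0],[0,0.5,0]],"hand":[0,0]}' >/dev/null; python3 st.py
python3 free.py && python3 -m jog '{"turn":[[0,0,0],[0,0,0]],"travel":[[0,0.5,0],[0,0.5,0]],"hand":[0,0]}' >/dev/null; python3 st.py
python3 free.py && python3 -m jog '{"turn":[[0,0,0],[0,0,0]],"travel":[[0,0.5,0],[0,0.5,0]],"hand":[0,0]}' >/dev/null; python3 st.py
python3 free.py && python3 -m jog '{"turn":[[0,0,0],[0,0,0]],"travel":[[0,0.5,0],[0,0.5,0]],"hand":[0,0]}' >/dev/null; python3 st.py
python3 free.py && python3 -m jog '{"turn":[[0,0,0],[0,0,0]],"travel":[[0,0.5,0],[0,0.5,0]],"hand":[0,0]}' >/dev/null; python3 st.py
```

```text
box mm [ 12.35 -37.41  92.49] F [ 0.07 -0.23  0.39] t 17.85 rot [-9.000e+01  1.000e-02 -6.903e+01] err [ 0.0001  0.0004 -0.0001]
box mm [ 12.36 -37.4   92.01] F [ 0.27  0.05 -0.42] t 18.1 rot [-9.000e+01  1.000e-02 -6.903e+01] err [ 0.      0.0004 -0.0001]
box mm [ 12.35 -37.42  91.5 ] F [-1.32 -0.7  -0.1 ] t 18.35 rot [-9.000e+01  1.000e-02 -6.903e+01] err [ 0.      0.0004 -0.0001]
box mm [ 12.33 -37.41  90.99] F [ 0.34 -0.37  0.34] t 18.6 rot [-9.001e+01  1.000e-02 -6.903e+01] err [ 0.0001  0.0004 -0.0001]
box mm [ 12.35 -37.41  90.49] F [-0.06  0.11 -0.46] t 18.85 rot [-9.000e+01  1.000e-02 -6.903e+01] err [ 0.0001  0.0004 -0.0001]
box mm [ 12.38 -37.39  89.99] F [-0.64  0.22  0.3 ] t 19.1 rot [-9.000e+01  1.000e-02 -6.903e+01] err [ 0.      0.0004 -0.0001]
box mm [ 12.34 -37.42  89.51] F [ 0.2  -0.96  0.52] t 19.35 rot [-9.000e+01  1.000e-02 -6.903e+01] err [ 0.0001  0.0004 -0.0001]
box mm [ 12.36 -37.42  89.02] F [ 1.04 -0.23  0.29] t 19.6 rot [-90.     0.   -69.03] err [ 0.      0.0004 -0.0001]
box mm [ 12.36 -37.42  88.5 ] F [-0.08 -0.27 -0.79] t 19.85 rot [-9.000e+01  1.000e-02 -6.903e+01] err [ 0.      0.0004 -0.0001]
box mm [ 12.34 -37.41  88.01] F [ 0.44 -0.22  0.51] t 20.1 rot [-9.000e+01  1.000e-02 -6.903e+01] err [ 0.      0.0004 -0.0001]
```

```bash

python3 free.py && python3 -m jog '{"turn":[[0,0,0],[0,0,0]],"travel":[[0,0.5,0],[0,0.5,0]],"hand":[0,0]}' >/dev/null; python3 st.py
python3 free.py && python3 -m jog '{"turn":[[0,0,0],[0,0,0]],"travel":[[0,0.5,0],[0,0.5,0]],"hand":[0,0]}' >/dev/null; python3 st.py
python3 free.py && python3 -m jog '{"turn":[[0,0,0],[0,0,0]],"travel":[[0,0.5,0],[0,0.5,0]],"hand":[0,0]}' >/dev/null; python3 st.py
python3 free.py && python3 -m jog '{"turn":[[0,0,0],[0,0,0]],"travel":[[0,0.5,0],[0,0.5,0]],"hand":[0,0]}' >/dev/null; python3 st.py
```

```text
box mm [ 12.36 -37.42  87.5 ] F [-0.2   0.25  0.52] t 20.35 rot [-90.     0.   -69.03] err [ 0.      0.0004 -0.0001]
box mm [ 12.45 -37.46  87.11] F [0.69 0.43 0.76] t 20.6 rot [-89.99  -0.   -69.03] err [-0.0002  0.0004  0.    ]
box mm [ 12.48 -37.45  86.84] F [-0.06  0.51  1.67] t 20.85 rot [-8.998e+01 -1.000e-02 -6.903e+01] err [-0.0003  0.0004  0.0002]
box mm [ 12.56 -37.47  86.48] F [-1.9  -0.25  4.3 ] t 21.1 rot [-8.998e+01 -1.000e-02 -6.903e+01] err [-0.0004  0.0004  0.0003]
```

```bash
python3 -m jog '{"turn":[[0,0,0],[0,0,0],[0,0,0],[0,0,0],[0,0,0]],"travel":[[0,0.4,0],[0,0.9,0],[0,0.9,-4],[0,0.9,-8],[0,0.9,-12]],"hand":[0,0,0,0,0]}' >/dev/null; python3 st.py
python3 -m jog '{"turn":[[0,0,0],[0,0,0],[0,0,0],[0,0,0]],"travel":[[0,0,-4],[0,0,-8],[0,0,-13],[0,0,-13]],"hand":[0,0,0,0]}' >/dev/null; python3 st.py
python3 -m jog '{"turn":[[0,0,0],[0,0,0],[0,0,0],[0,0,0]],"travel":[[0,-5,0],[0,-7,12],[0,-7,25],[0,-7,25]],"hand":[0,0,0,0]}' >/dev/null; python3 st.py
python3 -m jog '{"turn":[[0,0,0],[0,0,0],[0,0,0]],"travel":[[0,3,0],[0,6,0],[0,6,0]],"hand":[0,0,0]}' >/dev/null; python3 st.py
```

```text
box mm [  4.73 -37.62  87.06] F [4.47 2.11 6.62] t 21.725 rot [-89.44  -0.11 -68.97] err [-0.0098  0.0015  0.002 ]
box mm [-10.16 -37.81  86.63] F [2.47 1.37 7.92] t 22.225 rot [-89.66  -0.09 -69.01] err [-0.0059  0.0008  0.0016]
box mm [ 13.85 -36.56  91.7 ] F [-0.54 -0.87 -0.29] t 22.725 rot [-8.996e+01  6.000e-02 -6.894e+01] err [-0.0007  0.0019 -0.001 ]
box mm [ 11.99 -37.49  86.65] F [-0.26  0.85  5.  ] t 23.1 rot [-9.004e+01 -1.000e-02 -6.905e+01] err [0.0006 0.0001 0.0001]
```

```bash
python3 -m jog '{"turn":[[0,0,0],[0,0,0],[0,0,0],[0,0,0],[0,0,0]],"travel":[[0,0.6,0],[0,1.2,0],[0,1.2,-4],[0,1.2,-8],[0,1.2,-12]],"hand":[0,0,0,0,0]}' >/dev/null; python3 st.py
python3 -m jog '{"turn":[[0,0,0],[0,0,0],[0,0,0],[0,0,0]],"travel":[[0,0,-4],[0,0,-8],[0,0,-12],[0,0,-12]],"hand":[0,0,0,0]}' >/dev/null; python3 st.py
python3 -m jog '{"turn":[[0,0,0],[0,0,0],[0,0,0],[0,0,0]],"travel":[[0,-5,0],[0,-20,6],[-10,-60,12],[-30,-100,12]],"hand":[0,0,0,0]}' >/dev/null;python3 -m jog '{"turn":[[0,0,0],[0,0,0],[0,0,0],[0,0,0]],"travel":[[-40,0,0],[-40,0,0],[-40,0,0],[-40,0,0]],"hand":[0,0,0,0]}' >/dev/null; python3 st.py
python3 - <<'E'
from h import *
s=ctrl.read_state();w=ctrl.snapshot('wrist');np.save('w4.npy',dict(w=w,s=s),allow_pickle=True)
save(cv2.resize(w['img'][130:290,190:370],(675,600),interpolation=cv2.INTER_CUBIC),'w5.png')
E
```

```text
box mm [  4.67 -37.76  87.05] F [4.75 2.43 6.37] t 23.725 rot [-89.43  -0.13 -68.98] err [-0.01    0.0013  0.0022]
box mm [ -8.6  -37.98  86.81] F [2.99 1.65 6.52] t 24.225 rot [-89.58  -0.12 -69.01] err [-0.0073  0.0007  0.0022]
box mm [ -0.69  31.07 184.09] F [ 0.24 -0.03  0.55] t 25.225 rot [-9.012e+01 -1.000e-02 -6.916e+01] err [ 0.0021 -0.002   0.0001]
```

View pics/w5.png

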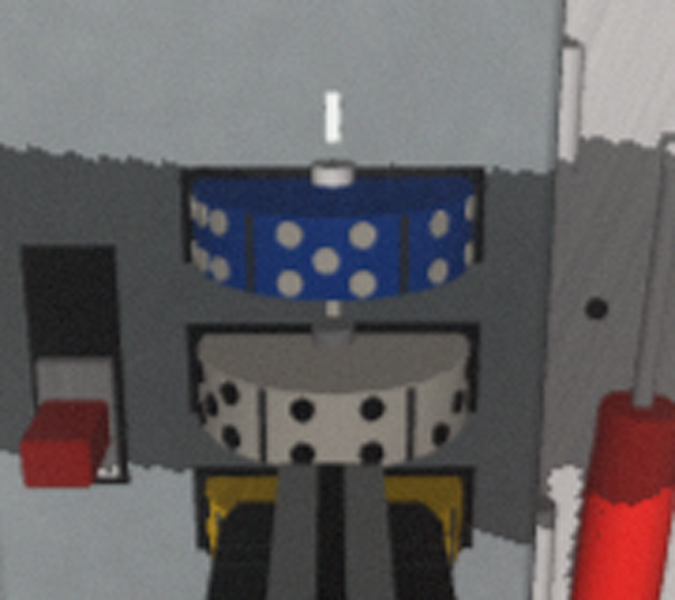

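```bash
python3 -m jog '{"turn":[[0,0,0],[0,0,0],[0,0,0],[0,0,0]],"travel":[[30,0,0],[55,0,0],[55,0,0],[55,0,0]],"hand":[0,0,0,0]}' >/dev/null; python3 st.py
python3 - <<'E'
from h import *
s=ctrl.read_state();w=ctrl.snapshot('wrist');np.save('w5.npy',dict(w=w,s=s),allow_pickle=True)
save(cv2.resize(w['img'][110:270,190:370],(675,600),interpolation=cv2.INTER_CUBIC),'w6.png')
E
```

```text
box mm [  0.38 -21.17 184.65] F [0.52 1.4  0.37] t 25.775 rot [-90.02   0.1  -68.98] err [ 0.0003  0.0011 -0.0017]
```

View pics/w6.png

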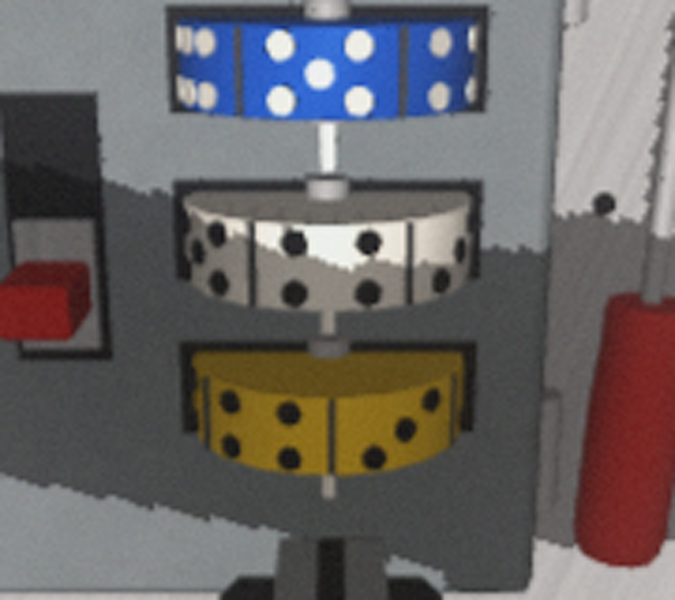

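```bash
python3 -m jog '{"turn":[[0,0,0],[0,0,0],[0,0,0],[0,0,0],[0,0,0]],"travel":[[8,30,6],[16,60,12],[16,85,12],[16,89,12],[16,91,12]],"hand":[0,0,0,0,0]}' >/dev/null;python3 -m jog '{"turn":[[0,0,0],[0,0,0],[0,0,0]],"travel":[[0,0,0],[0,0,0],[0,0,0]],"hand":[0,0,0]}' >/dev/null; python3 st.py
```

```text
box mm [ 12.63 -38.61  94.58] F [ 0.18 -0.12  0.43] t 26.825 rot [-8.995e+01 -3.000e-02 -6.904e+01] err [-0.0009  0.0002  0.0006]
```

```bash
python3 -m jog '{"turn":[[0,0,0],[0,0,0],[0,0,0],[0,0,0]],"travel":[[0,4,0],[0,7,0],[0,8.3,0],[0,8.3,0]],"hand":[0,0,0,0]}' >/dev/null; python3 st.py
python3 -m jog '{"turn":[[0,0,0],[0,0,0],[0,0,0],[0,0,0]],"travel":[[0,0.6,0],[0,1.0,-2],[0,1.5,-5],[0,1.9,-8]],"hand":[0,0,0,0]}' >/dev/null; python3 st.py
```

```text
box mm [ 12.43 -38.49  86.41] F [-2.04 -0.73  5.28] t 27.325 rot [-9.000e+01 -2.000e-02 -6.903e+01] err [0.0001 0.0004 0.0004]
box mm [ 10.65 -38.51  86.58] F [5.95 2.55 6.11] t 27.825 rot [-89.2   -0.15 -68.95] err [-0.014   0.0017  0.0025]
```

```bash
python3 -m jog '{"turn":[[0,0,0]],"travel":[[0,0.2,-1]],"hand":[0]}' >/dev/null; python3 st.py; python3 -m jog '{"turn":[[0,0,0]],"travel":[[0,0.3,-1]],"hand":[0]}' >/dev/null; python3 st.py
python3 -m jog '{"turn":[[0,0,0]],"travel":[[0,0.3,-2]],"hand":[0]}' >/dev/null; python3 st.py
```

```text
box mm [ 10.16 -38.49  86.64] F [6.03 1.73 5.95] t 27.95 rot [-89.14  -0.16 -68.94] err [-0.015   0.0019  0.0027]
box mm [  9.61 -38.53  86.59] F [5.42 3.05 7.51] t 28.075 rot [-89.09  -0.17 -68.93] err [-0.0158  0.002   0.003 ]
box mm [  8.1  -38.52  86.63] F [5.58 3.37 8.99] t 28.2 rot [-89.04  -0.19 -68.92] err [-0.0168  0.0022  0.0033]
```

```bash
python3 -m jog '{"turn":[[0,0,0],[0,0,0]],"travel":[[0,0.2,-3],[0,0.3,-6]],"hand":[0,0]}' >/dev/null; python3 st.py; python3 -m jog '{"turn":[[0,0,0],[0,0,0]],"travel":[[0,0,-3],[0,0,-6]],"hand":[0,0]}' >/dev/null; python3 st.py
python3 -m jog '{"turn":[[0,0,0],[0,0,0]],"travel":[[0,0,-3],[0,0,-6]],"hand":[0,0]}' >/dev/null; python3 st.py
```

```text
box mm [  1.94 -38.55  86.68] F [ 4.46  2.27 10.7 ] t 28.45 rot [-89.06  -0.2  -68.92] err [-0.0164  0.0022  0.0035]
box mm [ -4.09 -38.59  86.67] F [ 4.38  2.66 10.16] t 28.7 rot [-89.06  -0.21 -68.92] err [-0.0164  0.0023  0.0036]
box mm [-10.7  -38.59  86.31] F [4.4  1.62 8.73] t 28.95 rot [-89.14  -0.19 -68.92] err [-0.015   0.0022  0.0034]
```

```bash
python3 -m jog '{"turn":[[0,0,0],[0,0,0],[0,0,0],[0,0,0],[0,0,0]],"travel":[[0,-8,0],[0,-25,6],[-8,-60,17],[-17,-100,17],[-17,-100,17]],"hand":[0,0,0,0,0]}' >/dev/null;python3 -m jog '{"turn":[[0,0,0],[0,0,0],[0,0,0]],"travel":[[0,0,0],[0,0,0],[0,0,0]],"hand":[0,0,0]}' >/dev/null; python3 st.py
cat > yel.py <<'E'
from ang import *
s=ctrl.read_state();w=ctrl.snapshot('wrist');np.save('wy.npy',dict(w=w,s=s),allow_pickle=True)
c=cam(w,s);g=cv2.cvtColor(w['img'],cv2.COLOR_RGB2GRAY).astype(float)
# unroll rims: brightness vs angle, max over width -> dividers are dark across
for n,y0,zc in(('blue',.038,.0582),('white',0,.06),('yellow',-.038,.0552)):
    A=np.linspace(-.95,.95,191);E=np.linspace(.002,.007,12) if n!='blue' else np.linspace(-.007,.007,20)
    E=np.linspace(-.007,.007,20)
    P=np.array([[.0005+.032*np.sin(a),y0+e,zc+.032*np.cos(a)] for e in E for a in A])
    q=proj(b2w(P,pose),w,c).astype(np.float32)
    v=cv2.remap(g.astype(np.float32),q[:,0].reshape(20,-1),q[:,1].reshape(20,-1),cv2.INTER_LINEAR)
    prof=np.percentile(v,75,axis=0); bg=cv2.blur(prof[None],(41,1))[0]; r=prof/bg
    idx=[i for i in range(3,188) if r[i]==r[i-3:i+4].min() and r[i]<.85]
    print(n,[(round(A[i],2),round(r[i],2)) for i in idx])
    # dots per strip
    cv2.imwrite(f'pics/strip_{n}.png',cv2.resize(v,(764,120)))
E
python3 yel.py
```

```text
box mm [ -1.41 -21.5  181.44] F [ 0.31  0.39 -0.45] t 29.95 rot [-9.012e+01  7.000e-02 -6.905e+01] err [ 0.0022 -0.     -0.0012]
blue [(np.float64(-0.77), np.float32(0.68)), (np.float64(-0.45), np.float32(0.64)), (np.float64(-0.21), np.float32(0.52)), (np.float64(0.04), np.float32(0.54)), (np.float64(0.27), np.float32(0.63)), (np.float64(0.59), np.float32(0.66)), (np.float64(0.88), np.float32(0.63))]
white [(np.float64(-0.55), np.float32(0.49)), (np.float64(-0.26), np.float32(0.79)), (np.float64(-0.18), np.float32(0.78)), (np.float64(0.18), np.float32(0.71)), (np.float64(0.22), np.float32(0.7)), (np.float64(0.51), np.float32(0.41))]
yellow [(np.float64(-0.72), np.float32(0.58)), (np.float64(0.36), np.float32(0.57))][ WARN:0@1.401] global loadsave.cpp:1063 imwrite_ Unsupported depth image for selected encoder is fallbacked to CV_8U.
```

```bash
python3 -m jog '{"turn":[[0,0,0],[0,0,0],[0,0,0],[0,0,0],[0,0,0]],"travel":[[8,30,7],[17,60,15],[17,82,15],[17,86,15],[17,86,15]],"hand":[0,0,0,0,0]}' >/dev/null;python3 -m jog '{"turn":[[0,0,0],[0,0,0],[0,0,0]],"travel":[[0,0,0],[0,0,0],[0,0,0]],"hand":[0,0,0]}' >/dev/null; python3 st.py
```

```text
box mm [ 14.58 -38.56  97.24] F [ 0.01 -0.78  0.1 ] t 31.0 rot [-8.995e+01 -3.000e-02 -6.903e+01] err [-0.0008  0.0004  0.0005]
```

```bash
python3 -m jog '{"turn":[[0,0,0],[0,0,0],[0,0,0],[0,0,0]],"travel":[[0,5,-0.4],[0,9,-0.4],[0,10.9,-0.4],[0,10.9,-0.4]],"hand":[0,0,0,0]}' >/dev/null; python3 st.py
python3 -m jog '{"turn":[[0,0,0],[0,0,0],[0,0,0],[0,0,0]],"travel":[[0,0.6,0],[0,1.2,-2],[0,1.7,-5],[0,2.1,-8]],"hand":[0,0,0,0]}' >/dev/null; python3 st.py
python3 -m jog '{"turn":[[0,0,0],[0,0,0]],"travel":[[0,0.3,-2],[0,0.5,-4]],"hand":[0,0]}' >/dev/null; python3 st.py
```

```text
box mm [ 13.92 -38.45  86.23] F [-2.36 -0.14  4.57] t 31.5 rot [-9.002e+01 -1.000e-02 -6.903e+01] err [0.0004 0.0004 0.0002]
box mm [ 12.46 -38.44  86.28] F [6.48 3.01 5.91] t 32.0 rot [-89.16  -0.14 -68.95] err [-0.0146  0.0018  0.0024]
box mm [  9.77 -38.45  86.54] F [6.07 2.99 8.28] t 32.25 rot [-89.02  -0.18 -68.92] err [-0.0171  0.0023  0.003 ]
```

```bash
python3 -m jog '{"turn":[[0,0,0],[0,0,0],[0,0,0],[0,0,0]],"travel":[[0,0.2,-3],[0,0.4,-6],[0,0.4,-9],[0,0.4,-12]],"hand":[0,0,0,0]}' >/dev/null; python3 st.py; python3 -m jog '{"turn":[[0,0,0],[0,0,0]],"travel":[[0,0,-3],[0,0,-6]],"hand":[0,0]}' >/dev/null; python3 st.py
python3 -m jog '{"turn":[[0,0,0],[0,0,0]],"travel":[[0,0.2,-2],[0,0.2,-3.5]],"hand":[0,0]}' >/dev/null; python3 st.py
python3 -m jog '{"turn":[[0,0,0],[0,0,0],[0,0,0],[0,0,0],[0,0,0]],"travel":[[0,-8,0],[0,-25,6],[-8,-60,18],[-17,-100,18],[-17,-100,18]],"hand":[0,0,0,0,0]}' >/dev/null;python3 -m jog '{"turn":[[0,0,0],[0,0,0],[0,0,0]],"travel":[[0,0,0],[0,0,0],[0,0,0]],"hand":[0,0,0]}' >/dev/null; python3 st.py; python3 yel.py 2>/dev/null
python3 - <<'E'
from h import *
w=np.load('wy.npy',allow_pickle=True).item()['w']
save(cv2.resize(w['img'][110:270,190:370],(675,600),interpolation=cv2.INTER_CUBIC),'w7.png')
E
```

```text
box mm [ -2.33 -38.53  86.64] F [4.68 2.84 9.78] t 32.75 rot [-89.03  -0.2  -68.92] err [-0.0169  0.0023  0.0035]
box mm [ -8.61 -38.56  86.49] F [4.02 3.5  9.38] t 33.0 rot [-89.07  -0.2  -68.92] err [-0.0162  0.0023  0.0034]
box mm [-13.49 -38.56  85.78] F [3.33 2.11 9.32] t 33.25 rot [-89.25  -0.17 -68.94] err [-0.0132  0.002   0.0029]
box mm [ -2.26 -21.51 181.36] F [0.21 0.06 0.07] t 34.25 rot [-9.012e+01  7.000e-02 -6.906e+01] err [ 0.002  -0.0001 -0.0011]
blue [(np.float64(-0.77), np.float32(0.68)), (np.float64(-0.45), np.float32(0.64)), (np.float64(-0.21), np.float32(0.53)), (np.float64(0.04), np.float32(0.55)), (np.float64(0.27), np.float32(0.63)), (np.float64(0.41), np.float32(0.83)), (np.float64(0.59), np.float32(0.66)), (np.float64(0.86), np.float32(0.63))]
white [(np.float64(-0.55), np.float32(0.57)), (np.float64(-0.26), np.float32(0.77)), (np.float64(-0.19), np.float32(0.77)), (np.float64(0.18), np.float32(0.71)), (np.float64(0.51), np.float32(0.4))]
yellow [(np.float64(-0.49), np.float32(0.52)), (np.float64(0.56), np.float32(0.52))]
```

View pics/w7.png

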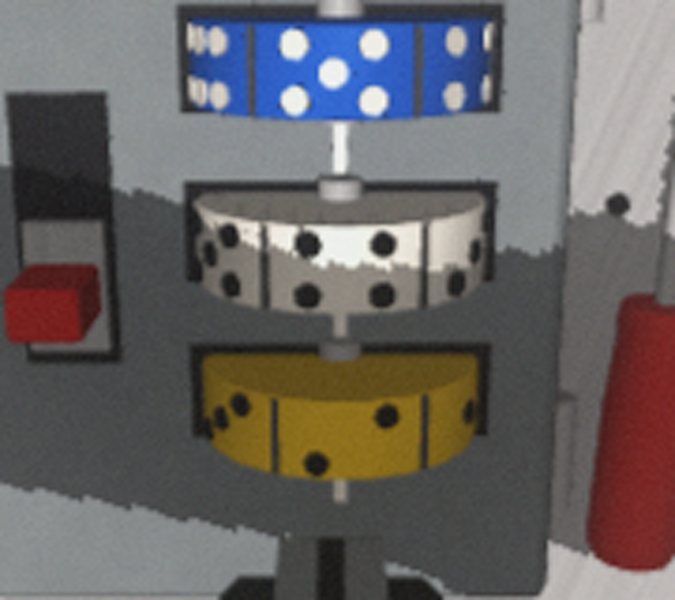

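```bash
python3 -m jog '{"turn":[[0,0,0],[0,0,0],[0,0,0],[0,0,0],[0,0,0]],"travel":[[10,0,-30],[19,10,-60],[19,50,-60],[19,85,-60],[19,85,-60]],"hand":[0,0,0,0,0]}' >/dev/null;python3 -m jog '{"turn":[[0,0,0],[0,0,0]],"travel":[[0,0,0],[0,0,0]],"hand":[0,0]}' >/dev/null; python3 st.py
```

```text
box mm [-60.34 -40.96  99.11] F [0.32 0.76 1.  ] t 35.175 rot [-89.84  -0.1  -69.02] err [-0.0027  0.0005  0.0017]
```

```bash
python3 -m jog '{"turn":[[0,0,0],[0,0,0],[0,0,0],[0,0,0]],"travel":[[0,15,-1.5],[0,26,-1.5],[0,26,-1.5],[0,26,-1.5]],"hand":[0,0,0,0]}' >/dev/null; python3 st.py
python3 -m jog '{"turn":[[0,0,0],[0,0,0],[0,0,0],[0,0,0]],"travel":[[-3,0,0],[-6,0,0],[-8,0,0],[-8,0,0]],"hand":[0,0,0,0]}' >/dev/null; python3 st.py
```

```text
box mm [-62.87 -40.38  71.41] F [-0.3   0.76  0.3 ] t 35.675 rot [-9.000e+01  2.000e-02 -6.902e+01] err [-0.0001  0.0006 -0.0003]
box mm [-62.89 -32.19  71.68] F [-0.07 -0.01  0.35] t 36.175 rot [-89.99   0.   -69.  ] err [-0.0002  0.0008 -0.    ]
```

```bash
python3 -m jog '{"turn":[[0,0,0],[0,0,0],[0,0,0]],"travel":[[-2,0,0],[-4,0,0],[-6,0,0]],"hand":[0,0,0]}' >/dev/null; python3 st.py
python3 -m jog '{"turn":[[0,0,0],[0,0,0]],"travel":[[-2,0,0],[-3,0,0]],"hand":[0,0]}' >/dev/null; python3 st.py
python3 -m jog '{"turn":[[0,0,0],[0,0,0]],"travel":[[-1,0,0],[-2,0,0]],"hand":[0,0]}' >/dev/null; python3 st.py
```

```text
box mm [-63.03 -27.91  71.6 ] F [ 1.59 -3.63 -1.31] t 36.55 rot [-89.97  -0.13 -69.06] err [-0.0006 -0.0001  0.0023]
box mm [-63.06 -24.52  71.59] F [ 1.89 -3.66 -1.05] t 36.8 rot [-8.998e+01 -8.000e-02 -6.908e+01] err [-0.0004 -0.0006  0.0014]
box mm [-63.05 -21.63  71.57] F [ 1.66 -3.78 -1.14] t 37.05 rot [-9.000e+01 -1.000e-02 -6.904e+01] err [-0.0001  0.0002  0.0002]
```

```bash
python3 -m jog '{"turn":[[0,0,0],[0,0,0],[0,0,0],[0,0,0],[0,0,0]],"travel":[[-3,0,0],[-6,0,0],[-9,0,0],[-12,0,0],[-13,0,0]],"hand":[0,0,0,0,0]}' >/dev/null; python3 st.py
echo 'import sys;import numpy as np;from station import ctrl;sys.exit(int(np.hypot(*ctrl.read_state()["contact_force"][:2])>6.5))' > fr2.py
python3 fr2.py && python3 -m jog '{"turn":[[0,0,0],[0,0,0]],"travel":[[-0.7,0,0],[-0.7,0,0]],"hand":[0,0]}' >/dev/null; python3 st.py
python3 fr2.py && python3 -m jog '{"turn":[[0,0,0],[0,0,0]],"travel":[[-0.7,0,0],[-0.7,0,0]],"hand":[0,0]}' >/dev/null; python3 st.py
python3 fr2.py && python3 -m jog '{"turn":[[0,0,0],[0,0,0]],"travel":[[-0.7,0,0],[-0.7,0,0]],"hand":[0,0]}' >/dev/null; python3 st.py
python3 fr2.py && python3 -m jog '{"turn":[[0,0,0],[0,0,0]],"travel":[[-0.7,0,0],[-0.7,0,0]],"hand":[0,0]}' >/dev/null; python3 st.py
python3 fr2.py && python3 -m jog '{"turn":[[0,0,0],[0,0,0]],"travel":[[-0.7,0,0],[-0.7,0,0]],"hand":[0,0]}' >/dev/null; python3 st.py
python3 fr2.py && python3 -m jog '{"turn":[[0,0,0],[0,0,0]],"travel":[[-0.7,0,0],[-0.7,0,0]],"hand":[0,0]}' >/dev/null; python3 st.py
```

```text
box mm [-63.07  -8.03  71.55] F [ 1.73 -3.58 -0.78] t 37.675 rot [-9.001e+01  2.000e-02 -6.900e+01] err [ 0.0002  0.0009 -0.0003]
box mm [-63.03  -7.59  71.55] F [ 1.08 -3.07 -0.18] t 37.925 rot [-9.000e+01  2.000e-02 -6.902e+01] err [ 0.0001  0.0004 -0.0003]
box mm [-63.08  -7.06  71.54] F [ 1.77 -3.8   0.07] t 38.175 rot [-90.     0.   -69.03] err [ 0.0001  0.0004 -0.0001]
box mm [-63.07  -6.29  71.55] F [ 1.25 -3.07 -0.37] t 38.425 rot [-9.000e+01  1.000e-02 -6.902e+01] err [ 0.0001  0.0005 -0.0001]
box mm [-63.11  -5.53  71.52] F [ 0.96 -3.37 -1.13] t 38.675 rot [-9.001e+01  1.000e-02 -6.902e+01] err [ 0.0002  0.0005 -0.0002]
box mm [-63.08  -4.82  71.52] F [ 0.31 -4.3  -0.97] t 38.925 rot [-9.001e+01  1.000e-02 -6.902e+01] err [ 0.0002  0.0005 -0.0002]
box mm [-63.07  -4.16  71.56] F [ 0.28 -4.15 -0.95] t 39.175 rot [-9.000e+01  1.000e-02 -6.902e+01] err [ 0.0001  0.0005 -0.0001]
```

```bash

python3 fr2.py && python3 -m jog '{"turn":[[0,0,0],[0,0,0]],"travel":[[-0.7,0,0],[-0.7,0,0]],"hand":[0,0]}' >/dev/null; python3 st.py
python3 fr2.py && python3 -m jog '{"turn":[[0,0,0],[0,0,0]],"travel":[[-0.7,0,0],[-0.7,0,0]],"hand":[0,0]}' >/dev/null; python3 st.py
python3 fr2.py && python3 -m jog '{"turn":[[0,0,0],[0,0,0]],"travel":[[-0.7,0,0],[-0.7,0,0]],"hand":[0,0]}' >/dev/null; python3 st.py
python3 fr2.py && python3 -m jog '{"turn":[[0,0,0],[0,0,0]],"travel":[[-0.7,0,0],[-0.7,0,0]],"hand":[0,0]}' >/dev/null; python3 st.py
python3 fr2.py && python3 -m jog '{"turn":[[0,0,0],[0,0,0]],"travel":[[-0.7,0,0],[-0.7,0,0]],"hand":[0,0]}' >/dev/null; python3 st.py
python3 fr2.py && python3 -m jog '{"turn":[[0,0,0],[0,0,0]],"travel":[[-0.7,0,0],[-0.7,0,0]],"hand":[0,0]}' >/dev/null; python3 st.py
```

```text
box mm [-63.08  -3.98  71.55] F [ 1.7  -5.47 -0.46] t 39.425 rot [-9.000e+01 -3.000e-02 -6.905e+01] err [-0.0001  0.0001  0.0005]
box mm [-63.1   -3.93  71.55] F [ 1.16 -6.03 -0.85] t 39.675 rot [-8.999e+01 -8.000e-02 -6.907e+01] err [-0.0002 -0.0004  0.0013]
box mm [-63.06  -3.92  71.62] F [ 2.79 -7.13 -1.81] t 39.925 rot [-89.97  -0.13 -69.09] err [-0.0006 -0.0008  0.0023]
box mm [-63.06  -3.92  71.62] F [ 2.79 -7.13 -1.81] t 39.925 rot [-89.97  -0.13 -69.09] err [-0.0006 -0.0008  0.0023]
box mm [-63.06  -3.92  71.62] F [ 2.79 -7.13 -1.81] t 39.925 rot [-89.97  -0.13 -69.09] err [-0.0006 -0.0008  0.0023]
box mm [-63.06  -3.92  71.62] F [ 2.79 -7.13 -1.81] t 39.925 rot [-89.97  -0.13 -69.09] err [-0.0006 -0.0008  0.0023]
```

End stop reached (y stalls at −3.9 mm, force rising). Back off, lift, check.

```bash
python3 -m jog '{"turn":[[0,0,0],[0,0,0],[0,0,0],[0,0,0],[0,0,0]],"travel":[[6,0,0],[14,0,0],[14,-40,0],[16,-80,10],[16,-110,30]],"hand":[0,0,0,0,0]}' >/dev/null;python3 -m jog '{"turn":[[0,0,0],[0,0,0],[0,0,0],[0,0,0]],"travel":[[5,0,20],[5,0,30],[5,0,30],[5,0,30]],"hand":[0,0,0,0]}' >/dev/null; python3 st.py; python3 yel.py 2>/dev/null
python3 - <<'E'
from h import *
w=np.load('wy.npy',allow_pickle=True).item()['w']
save(cv2.resize(w['img'][60:300,120:440],(800,600),interpolation=cv2.INTER_CUBIC),'w8.png')
E
```

```text
box mm [ -4.15 -22.75 180.77] F [ 0.39 -0.31  0.2 ] t 41.05 rot [-9.013e+01  7.000e-02 -6.903e+01] err [ 0.0023  0.0004 -0.0012]
blue [(np.float64(-0.78), np.float32(0.67)), (np.float64(-0.45), np.float32(0.65)), (np.float64(-0.21), np.float32(0.53)), (np.float64(0.04), np.float32(0.53)), (np.float64(0.27), np.float32(0.64)), (np.float64(0.41), np.float32(0.83)), (np.float64(0.6), np.float32(0.66)), (np.float64(0.86), np.float32(0.62))]
white [(np.float64(-0.83), np.float32(0.75)), (np.float64(-0.54), np.float32(0.35)), (np.float64(-0.25), np.float32(0.7)), (np.float64(0.18), np.float32(0.69)), (np.float64(0.5), np.float32(0.48))]
yellow [(np.float64(-0.5), np.float32(0.57)), (np.float64(0.55), np.float32(0.58))]
```

View pics/w8.png

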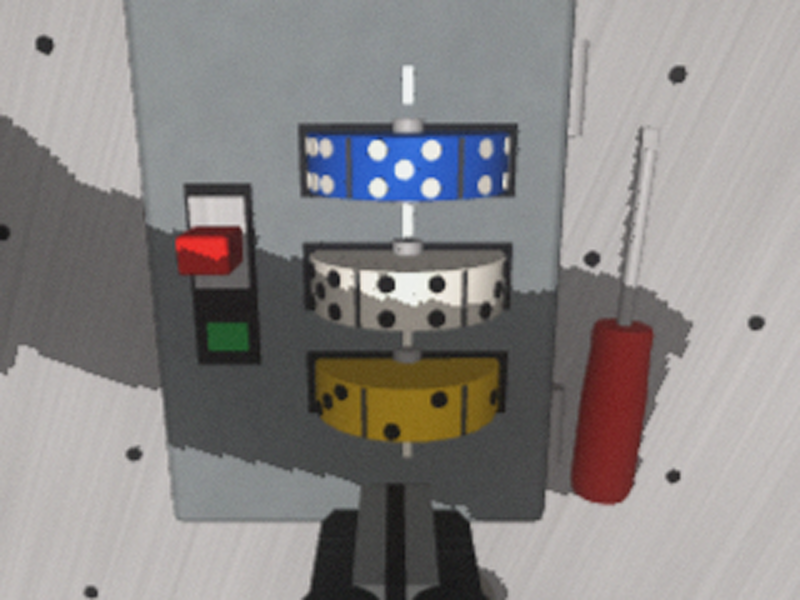

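The bolt is at the far end with the green field showing. The wheels read 5-4-2 and the arm is clear of everything.

```bash
python3 -c "
from station import ctrl; print(ctrl.close_job())"
```

```text
the job is handed in; nothing more can be done
None
```

The lock box is unlocked and the job is handed in at about 41 s of the 64 s allowed; the interface gave no verdict. I rolled blue from 3 to 5 in three strokes and yellow from between 3 and 4 down to 2. Then I pushed the bolt with the shut fingers until it stalled at its end stop, and lifted clear.

**Last checks**
- **Wheels:** the final picture shows 5-4-2. My estimates are yellow at about 1.09 rad (target 1.047), white unchanged at 4, and blue at about 4.12 rad (target 4.189). Blue is the furthest off, at about 0.07 rad, and I left it because it is inside the 0.2 rad limit.
- **Bolt:** it stopped after about 24 mm of finger travel, with the force rising to about 8 N. The green field under it now shows.
- **Forces:** the highest reading on the box was about 15.4 N against the 20 N limit. I read force only at the end of each move, so a brief higher peak would not show.
- **Bystanders:** I touched none of them, and the screwdriver was in place in the final picture. I did not measure their positions again.

**What went wrong or disagreed**
- **Yellow slipping:** the first two strokes on the yellow wheel slipped and did not turn it. I pressed it harder, to about 10 N, for the last two strokes.
- **Blue reading:** the automatic line finder gave unusable results on the blue wheel because its dots are lighter than the rim. The blue angle comes from line positions I read off the pictures.

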